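Index the jig clamp to the marked hole and tighten it

ROBOT

A 6-joint arm with a two-finger parallel gripper is mounted at the origin on the work surface. World frame = base frame: x ahead of the robot, y to its left, z up, the work surface at z = 0. Lengths are in m, angles in rad, forces in N, time in s.
With the tool pointing down it reaches from about 0.25 to 0.775 m from the base axis. Payload 8.9 kg.
Tool frame: the origin (TCP) lies at the very end of the fingers, on their centre line; the grasp point (between the pads) lies 19 mm behind it; z points along the fingers, y is the line along which they close (so a half turn about z gives the same grasp; the last joint's range is limited). The gripper opens to 85 mm and grips with 20 to 120 N. Pads are 22 mm wide; open, the fingers measure 114 mm over their backs; the gripper's body (76 mm by 85 mm) begins 54 mm behind the grasp point. The pads swing forward as they close: fully open they stand 13 mm farther back than shut.
Start: joints at [-1.24, 0.291, -0.153, 1.127, 0, 1.431], TCP at [0.238, -0.468, 0.231] pointing down, gripper open.
Joint ranges: [-2.52, 2.52], [-0.91, 1.74], [-1.3, 1.37], [-1.96, 2.02], [-1.52, 1.47], [-3.14, 3.14]. Speed limits (rad/s): [2.22, 2.22, 2.79, 3.14, 3.14, 3.14].

INTERFACE

Orientations are given as a rotation vector (axis times angle).
In Python, from cell import env gives the robot as it stands.
- The arm moves only by the tool servo_tool, never from a script. Its argument "increments" is one flat list of numbers, 6 for each row, row after row: the shift along the tool's x, y, z in cm, then the turn, a rotation vector about the tool's x, y, z in rad. A call has 1 to 5 rows; each row is the pose to reach, as a shift and turn from the pose commanded when the call began, along the tool's axes at that moment; what a row does not reach only later rows make up. A row lasts 1/10 s, in which the tool goes at most 50 mm and 8.59 degrees, less where a joint would pass 70% of its speed; a pose out of reach is approached as far as the arm can. A call with a gripper value outside its range is refused whole. "hand" is the closure, from 0 (fully open) to 1 (shut), set as the call begins (left out, the last holds). The fingers move at their own pace and stop on an object; "newtons" is the grip in N (left out, the last holds). Time passes only in rows, so rows that repeat a pose let the fingers close. It gives the time, the measured TCP pose, the force and the opening at its end, in the units of the state.
- env.observe(): the state, without advancing time (a new reading comes with each control period).
- env.capture(name): name is "scene" or "top" or "wrist"; returns a dict with "color" (420x560x3 uint8, red, green, blue), "z_map" (420x560 float32, m along the optical axis (not along the pixel's ray), 0 where there is no reading), "vertical_fov" (degrees; the focal length in pixels is half the picture's height over the tangent of half this angle, whatever the lens; pixels are square), "cx", "cy" (the principal point, pixels), "origin" and "rotation" of the camera in the world. Camera axes: x right, y down, z forward; pixel columns grow to the right and rows downward; lengths in m; the calibration is good to about 2 mm. The wrist camera is an equidistant fisheye: a pixel r from the principal point sees the ray r / f radians off the axis. A picture is of the moment at which its call begins.
- env.job_done(): hands the job in, once; it reports no verdict.
The state is a dict: "clock": time; "joint_positions": joint angles; "joint_vel": joint speeds; "effort": joint torques, N m; "ee_pos": TCP position; "ee_rot": TCP orientation; "ft_force": force on the tool from outside, world axes, zero at the start; "wrist_torque": the same for the moment, N m; "finger_gap": finger opening in m.
Only numpy, scipy, OpenCV 4.12 (cv2) and the standard library are available. Lean on these libraries where they do the work, as an engineer would, in place of code of your own. Each camera call takes 0.05 s, during which the arm holds its last target. There are 200 camera calls.

TASK

First clear the green spirit level off the drilling jig and lay it in the red tray. Then pull up the black spring knob of the red clamp carriage, slide the carriage along the jig to the hole with the yellow marker and let the pin snap fully home in it. Last, crank the handwheel clockwise until it stops, and leave all the other things on the bench where they are.

Things in the scene. Friction and masses are not known exactly. Their poses are not given: they have to be found in the camera images.
- jig: Drilling jig bolted to the bench: blue base plate 280 x 380 x 15 mm. Origin at bench level; x away from the robot, y along the jig. Steel index bar along y at x = -60 mm, 50 mm wide, top at 55 mm, with four square holes 14 mm long, at y = -120, -40, 40, 120 mm. Work bar along y at x = 50 mm, 40 mm wide, top at 55 mm. Blue end walls at y = +-175 mm, 70 mm high.
- mark_yellow: Yellow marker of the target hole. Origin: bench level, the jig's x = 0, the target hole's y; axes as the jig's. The hole's centre is at x = -60 mm, the yellow cap (30 mm across, top at 39 mm) at x = -123 mm. White markers stand at two other holes; the carriage starts in the fourth, unmarked. Which is which varies.
- level: Green spirit level 160 x 26 x 45 mm tall, 130 to 250 g, standing loose across the jig's two bars, 55 mm above the bench, over the target hole, where it blocks the carriage. Origin: centre of its underside; x along its length. With the carriage at the next hole room is tight: grip across its width clear of knob and handwheel.
- tray_red: Red open tray 220 (x) x 150 (y) x 45 mm, walls and floor 5 mm, fixed to the bench, to the left or the right of the jig (a grey one stands on the other side). Origin: centre of its underside, x along its length, z up.
- knob_top (a point): Top centre of the black plunger knob on the carriage: a cylinder 30 mm across and 28 mm tall, its top 126 mm above the bench when the pin is home; under it a fixed housing up to 93 mm. Straight above the pin; axes as the jig's. The handwheel's axis is 110 mm behind it (+x).
- clamp_pin (a point): Point on the red carriage, on the pin's axis, 55 mm above the bench; axes as the jig's. Pin 10 mm thick, round tip, 12 mm deep in the hole, 2 mm of play each way in y. Carriage: 60 mm wide (y), from 26 mm before to 174 mm behind this point (x), plate top at 87 mm. Slides along the jig's y only, with 3 to 5 N, and stays where left.
- plunger (a joint): How far the spring knob is up, m: 0 = pin home in a hole (carriage locked), 0.012 = pin tip level with the bar's top, 0.02 = end of travel. Takes about 8 N at the start, 12 N at 0.018. Let go between holes, the pin rests on the bar and drops in when the carriage comes over a hole.
- wheel_grip (a point): Top centre of the handwheel's raised grip bar, on its vertical axis, 138 mm above the bench. Bar 64 mm long, 14 mm wide, 26 mm tall (grip across its width from above), over a black rim 100 mm across whose top is at 114 mm. x points along the bar to its orange end. The wheel turns without rising or sinking.
- wheel (a joint): Clockwise angle of the handwheel seen from above, rad; it lowers the clamp's pad. Starts between 1.3 and 2.2; 4.0 = the stop: pad down on the work bar, the grip bar's orange end pointing to the front of the jig (-x). Needs about 0.12 N m and stays where left.
- glue: White glue bottle, 48 mm across, 120 mm tall, in front of the jig; leave alone. Origin: centre of the underside.
- spray: Blue spray can, 56 mm across, 190 mm tall, close behind the jig; leave alone. Origin: centre of the underside.
- tin: Amber jar, 70 mm across, 100 mm tall, close behind the jig; leave alone. Origin: centre of the underside.
- wrench: Wrench lying in the grey tray; leave alone.
- carton: Cardboard box 100 x 140 x 90 mm at the back right; leave alone. Origin: centre of the underside.
- mug: Blue mug, 80 mm across, 95 mm tall, at the back left; leave alone. Origin: centre of the underside.

How it is judged:
On the way, in this order (a step that is already met when the one before it is completed fails the run):
1. the spirit level lies in the red tray, released (x of level in the frame of tray_red between -0.09 and 0.09 m and y of level in the frame of tray_red between -0.06 and 0.06 m and height (world z) of level below 0.03 m and contact force between level and the fingers below 0.2 N), for 0.2 s.
2. the spring knob is pulled up, the pin clear of its hole (value of joint plunger above 0.011 m), for 0.05 s.
3. the carriage stands at the yellow marker with the pin home (y of clamp_pin in the frame of mark_yellow between -0.006 and 0.006 m and value of joint plunger below 0.004 m), for 0.2 s.
4. the handwheel is turned to its stop (value of joint wheel above 3.85 rad), for 0.1 s.
At the end, for the whole second after the job is handed in: The level lies at rest on the floor of the red tray (its origin within 90 mm along and 60 mm across of the tray's centre and lower than 30 mm), the carriage is within 6 mm of the yellow marker's hole with the plunger less than 4 mm from home, and the handwheel is within 0.15 rad of its stop (all of step 1 and all of step 3 and value of joint wheel above 3.85 rad and linear speed of level below 0.02 m/s); the robot touches nothing.
It fails at once if another loose thing on the bench is moved by more than 30 mm (distance of any of glue, spray, tin, wrench, carton, mug from where it was at the start of the episode above 0.03 m).
It also fails if it takes over 70 s, if anything falls off the work surface, if the arm or the gripper's body presses on something with over 40 N, if the wrist force passes 120 N, or if a joint passes its speed limit or range.

## Working session

There is one attempt and no reset: what is moved stays moved. The work goes in short steps, Python scripts to look and compute and a tool call to move; the robot and the scene stay as the last step left them, time stands still between calls to the robot, and variables do not carry over. Pictures are saved under pics/ and viewed, on a budget of 10 in all, crops included, one or two more only if the job needs it, and the job is handed in when it is done.

Besides the shell and the picture viewer there is one more tool, called after "Emit:" in YAML: its name, and indented under it one key for each argument. servo_tool: Moves the arm, as the interface text tells. Its arguments: {"type":"object","properties":{"increments":{"type":"array","items":{"type":"number"}},"hand":{"type":"number"},"newtons":{"type":"number"}},"required":["increments"]}

```bash
mkdir -p pics; cat > h.py <<'E'
import numpy as np, cv2, pickle
from scipy.spatial.transform import Rotation as R
from cell import env
def cap(n,save=None):
    c=env.capture(n); pickle.dump(c,open(f'{n}.pkl','wb'))
    if save: cv2.imwrite(f'pics/{save}.png',cv2.cvtColor(c['color'],cv2.COLOR_RGB2BGR))
    return c
def load(n): return pickle.load(open(f'{n}.pkl','rb'))
def world(c):
    "world xyz of every pixel (pinhole)"
    h,w=c['z_map'].shape; f=h/2/np.tan(np.radians(c['vertical_fov'])/2)
    u,v=np.meshgrid(np.arange(w),np.arange(h)); z=c['z_map']
    p=np.stack([(u-c['cx'])/f*z,(v-c['cy'])/f*z,z],-1)
    return p@np.array(c['rotation']).T+np.array(c['origin'])
def st():
    s=env.observe(); print(s['clock'],'p',np.round(s['ee_pos'],4),'r',np.round(s['ee_rot'],3),'F',np.round(s['ft_force'],1),'gap',round(float(s['finger_gap']),4),'q',np.round(s['joint_positions'],3)); return s
E
python3 - <<'E'
from h import *
s=st(); print(R.from_rotvec(s['ee_rot']).as_matrix().round(3))
for n in ('top','scene'):
    c=cap(n,n+'1'); print(n,c['vertical_fov'],c['cx'],c['cy'],np.round(c['origin'],3),np.round(c['rotation'],3).tolist())
a=cv2.imread('pics/top1.png'); cv2.imwrite('pics/top1b.png',cv2.resize(a,(800,600)))
E
```

```text
0.0 p [ 0.2375 -0.4677  0.2307] r [-3.054 -0.731  0.   ] F [-0.3 -0.1 -0.4] gap 0.0854 q [-1.24   0.291 -0.154  1.127 -0.     1.432]
[[ 0.892  0.453 -0.   ]
 [ 0.453 -0.892  0.001]
 [ 0.    -0.001 -1.   ]]
top 54.8051223618185 278.45291799571385 208.31106970065582 [ 0.389 -0.011  1.077] [-2.096, 2.154, -0.179]
scene 46.83612944321443 289.69280570626563 208.99026354141282 [ 1.159 -0.186  1.087] [-2.15, -1.54, 0.458]
```

View pics/top1b.png

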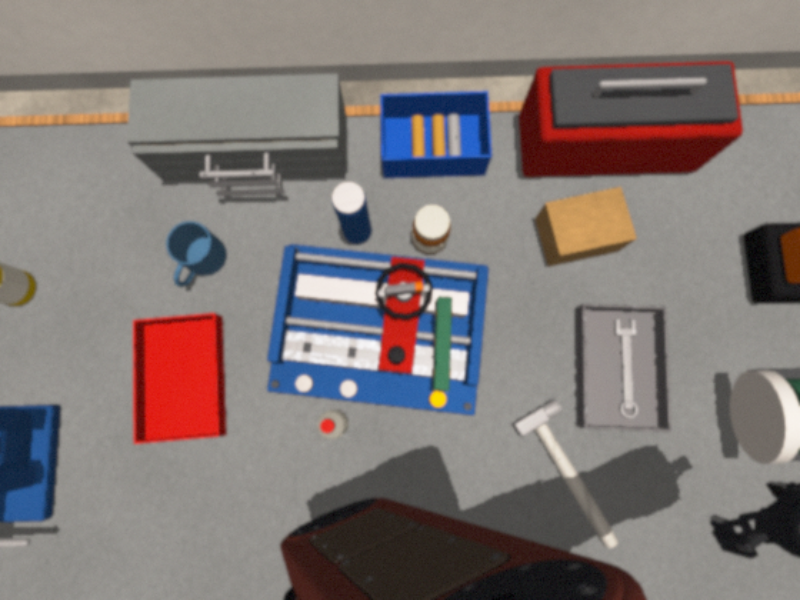

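View pics/scene1.png

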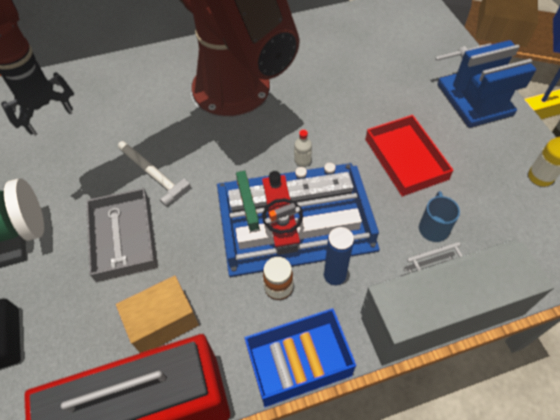

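The top view (800x600) shows the green level around (443,343), over the yellow-marked hole with its cap at (438,399). The knob is at (397,355) and the wheel at (404,291), with the orange end at about (420,287). The red tray is on the left at (180,378), and the white caps are at (304,383) and (348,388). The scene view agrees with this.

```bash
sed -i "s/p@np.array(c\['rotation'\]).T/p@R.from_rotvec(c['rotation']).as_matrix().T/" h.py
python3 - <<'E'
from h import *
c=load('top'); P=world(c); hsv=cv2.cvtColor(c['color'],cv2.COLOR_RGB2HSV).astype(int); H,S,V=hsv[...,0],hsv[...,1],hsv[...,2]
def box(x0,y0,x1,y1):
    m=np.zeros(H.shape,bool); m[int(y0*.7):int(y1*.7),int(x0*.7):int(x1*.7)]=1; return m
def rep(n,m):
    p=P[m]; r=cv2.minAreaRect((p[:,:2]*1000).astype(np.float32)); print(n,len(p),'mean',p.mean(0).round(4),'med z',np.median(p[:,2]).round(4),'rect',np.round(r[0],1),np.round(r[1],1),round(r[2],1)); return p
Z=P[...,2]
lv=rep('level',box(425,285,465,405)&(H>50)&(H<90)&(S>90)&(Z>.09)&(Z<.11))
rep('yellow',box(420,385,460,415)&(H>18)&(H<35)&(S>120)&(Z>.03)&(Z<.05))
for b in ((290,370,320,398),(333,375,363,403)): rep('white',box(*b)&(S<60)&(V>150)&(Z>.034)&(Z<.045))
rep('knob',box(380,335,415,370)&(V<70)&(Z>.118)&(Z<.135))
rep('rim',box(365,255,440,325)&(V<80)&(Z>.108)&(Z<.12))
rep('bar',box(375,275,435,310)&(Z>.13)&(Z<.145))
rep('orange',box(400,270,440,310)&(H<18)&(S>130)&(V>150)&(Z>.13)&(Z<.145))
rep('tray',box(120,300,240,460)&((H<8)|(H>172))&(S>120)&(Z>.037)&(Z<.052))
rep('trayall',box(120,300,240,460)&((H<8)|(H>172))&(S>120)&(Z>-.01)&(Z<.052))
rep('jigblue',box(260,240,495,420)&(H>100)&(H<125)&(S>120)&(Z>.005)&(Z<.025))
rep('walls',box(260,240,495,420)&(H>100)&(H<125)&(S>120)&(Z>.06)&(Z<.08))
rep('glue',box(310,405,350,440)&(Z>.08)&(Z<.13))
rep('spray',box(325,175,375,245)&(Z>.18)&(Z<.2));rep('tin',box(405,195,460,255)&(Z>.09)&(Z<.11))
E
```

```text
level 582 mean [ 0.4824 -0.0777  0.1013] med z 0.1013 rect [483.6 -77.5] [ 24.4 152.6] 85.1
yellow 99 mean [ 0.3912 -0.0694  0.0404] med z 0.0404 rect [391.  -69.3] [25.3 24.9] 88.5
white 110 mean [0.4245 0.167  0.04  ] med z 0.0401 rect [423.8 167. ] [27.8 28.1] 2.0
white 108 mean [0.4132 0.088  0.04  ] med z 0.0401 rect [413.3  87.6] [26.9 28.2] 41.2
knob 84 mean [0.4635 0.001  0.1271] med z 0.1271 rect [464.2   1.9] [21.1 23.5] 88.3
rim 300 mean [ 0.5731 -0.0129  0.1147] med z 0.1148 rect [572.8 -15.3] [89.7 91.7] 88.5
bar 170 mean [ 0.5726 -0.0153  0.1385] med z 0.1386 rect [573.3 -15.1] [14.9 64. ] 6.0
orange 34 mean [ 0.5752 -0.0398  0.1392] med z 0.1393 rect [575.5 -40.3] [13.3 12.7] 13.2
tray 785 mean [0.443  0.3982 0.0443] med z 0.0446 rect [441.7 395.8] [220.5 154.4] 3.0
trayall 5508 mean [0.4416 0.4021 0.0138] med z 0.0069 rect [446.2 399.1] [228.4 160.8] 3.7
jigblue 4988 mean [0.4999 0.0456 0.0164] med z 0.0164 rect [534.8  30.5] [374.7 296.6] 81.8
walls 1260 mean [0.5387 0.0315 0.0708] med z 0.071 rect [541.2  30.1] [366.8 209.4] 81.9
glue 240 mean [0.353  0.1132 0.0981] med z 0.0894 rect [352.  113.9] [40.8 40.1] 89.1
spray 422 mean [0.711  0.07   0.1903] med z 0.1911 rect [712.5  69.6] [50.6 51.6] 86.3
tin 468 mean [ 0.696  -0.0681  0.1012] med z 0.1013 rect [697.1 -67.9] [60.2 59.5] 61.9
```

```bash
cat >> h.py <<'E'
def inc(x,y,z,yaw,straight=True):
    "increments (cm, rad) from the measured pose to TCP x,y,z (m), tool down, tool x at yaw (deg)"
    s=st(); A=R.from_rotvec(s['ee_rot']); B=R.from_rotvec([0,0,np.radians(yaw)])*R.from_rotvec([np.pi,0,0])
    d=A.inv().apply(np.array([x,y,z])-s['ee_pos'])*100; w=(A.inv()*B).as_rotvec()
    print('INC',d.round(2),w.round(3))
E
python3 -c "
from h import *
inc(.4836,-.0775,.23,175.1)"
```

```text
0.1 p [ 0.2376 -0.4678  0.2308] r [-3.054 -0.731  0.   ] F [-0.5  0.6 -0.2] gap 0.0853 q [-1.24   0.291 -0.154  1.127  0.     1.432]
INC [ 39.61 -23.66   0.12] [-0.000e+00 -1.000e-03 -2.586e+00]
```

Emit:
servo_tool:
  increments: [39.6,-23.65,0,0,0,-2.587,39.6,-23.65,0,0,0,-2.587,39.6,-23.65,0,0,0,-2.587,39.6,-23.65,0,0,0,-2.587,39.6,-23.65,0,0,0,-2.587]
  hand: 0.3

```text
clock: 0.6
ee_pos: [0.3715, -0.2548, 0.2312]
ee_rot: [-2.57, -1.807, -0.0]
ft_force: [0.5, -1.0, 0.9]
finger_gap: 0.0597
```

```bash
python3 -c "
from h import *
inc(.4836,-.0775,.23,175.1)"
```

```text
0.6 p [ 0.3715 -0.2548  0.2312] r [-2.57  -1.807 -0.   ] F [ 0.5 -1.   0.9] gap 0.0597 q [-0.764  0.149 -0.337  1.084  0.     1.152]
INC [20.48  4.54  0.12] [ 0.    -0.    -1.831]
```

Emit:
servo_tool:
  increments: [20.5,4.5,0.1,0,0,-1.831,20.5,4.5,0.1,0,0,-1.831,20.5,4.5,0.1,0,0,-1.831,20.5,4.5,0.1,0,0,-1.831,20.5,4.5,0.1,0,0,-1.831]

```text
clock: 1.1
ee_pos: [0.4854, -0.0756, 0.23]
ee_rot: [-1.723, -2.627, -0.002]
ft_force: [-0.2, -0.5, 0.5]
finger_gap: 0.0599
```

```bash
python3 -c "
from h import *
inc(.4836,-.0775,.16,175.1)"
```

```text
1.1 p [ 0.4854 -0.0756  0.23  ] r [-1.723e+00 -2.627e+00 -2.000e-03] F [-0.2 -0.5  0.5] gap 0.0599 q [-3.040e-01  2.270e-01 -2.420e-01  1.101e+00  1.000e-03  8.570e-01]
INC [-0.11 -0.25  7.  ] [ 1.000e-03 -0.000e+00 -1.076e+00]
```

Emit:
servo_tool:
  increments: [-0.1,-0.25,0,0,0,-1.076,-0.1,-0.25,0,0,0,-1.076,-0.1,-0.25,0,0,0,-1.076,-0.1,-0.25,0,0,0,-1.076,-0.1,-0.25,0,0,0,-1.076]

```text
clock: 1.6
ee_pos: [0.4816, -0.0814, 0.23]
ee_rot: [-0.648, -3.073, -0.0]
ft_force: [0.3, 0.3, -0.1]
finger_gap: 0.0599
```

```bash
python3 -c "
from h import *
inc(.4836,-.0775,.14,175.1)"
```

```text
1.6 p [ 0.4816 -0.0814  0.23  ] r [-0.648 -3.073 -0.   ] F [ 0.3  0.3 -0.1] gap 0.0599 q [-0.317  0.223 -0.248  1.1    0.     0.098]
INC [-0.03  0.44  9.  ] [ 0.    -0.001 -0.33 ]
```

Emit:
servo_tool:
  increments: [0,0.44,2,0,0,-0.15,0,0.44,5,0,0,-0.3,0,0.44,8,0,0,-0.33,0,0.44,8,0,0,-0.33,0,0.44,8,0,0,-0.33]

```text
clock: 2.1
ee_pos: [0.4834, -0.0774, 0.1506]
ee_rot: [-0.146, -3.137, -0.0]
ft_force: [0.4, 0.1, 1.2]
finger_gap: 0.0595
```

```bash
python3 - <<'E'
from h import *
inc(.4836,-.0775,.067,175.1)
c=cap('wrist','w1'); a=cv2.imread('pics/w1.png'); print(c['cx'],c['cy'],c['vertical_fov'],c['origin'],c['rotation'])
E
```

```text
2.1 p [ 0.4834 -0.0774  0.1506] r [-0.146 -3.137 -0.   ] F [0.4 0.1 1.2] gap 0.0595 q [-0.308  0.289 -0.381  0.902 -0.    -0.215]
INC [-0.03 -0.01  8.36] [ 0.    -0.001 -0.008]
277.540090670474 209.21628300659944 65.70646984690485 [ 0.40194205 -0.06983802  0.29354691] [2.13725688 1.94461764 0.31587906]
```

View pics/w1.png

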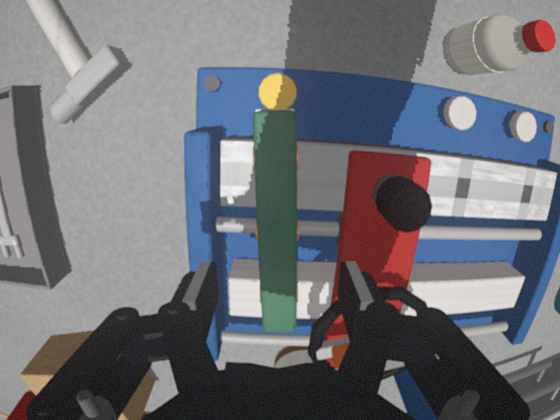

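The wrist view shows the level (columns 255–298) midway between the fingertips at (200,270) and (352,270). The knob at (403,203) and the rim at (315,330) are both clear of the fingers, so I'm descending.

Emit:
servo_tool:
  increments: [0,0,3,0,0,0,0,0,6,0,0,0,0,0,8.2,0,0,0,0,0,8.2,0,0,0,0,0,8.2,0,0,0]

```text
clock: 2.65
ee_pos: [0.4846, -0.0778, 0.0697]
ee_rot: [0.145, 3.137, -0.001]
ft_force: [0.3, 0.4, -0.8]
finger_gap: 0.0599
```

Emit:
servo_tool:
  increments: [0,0,0,0,0,0,0,0,0,0,0,0,0,0,0,0,0,0,0,0,0,0,0,0,0,0,0,0,0,0]
  hand: 1
  newtons: 50

```text
clock: 3.15
ee_pos: [0.4847, -0.0779, 0.0697]
ee_rot: [0.144, 3.136, -0.001]
ft_force: [-1.1, -0.1, 7.8]
finger_gap: 0.0251
```

Emit:
servo_tool:
  increments: [0,0,-2,0,0,0,0,0,-6,0,0,0,0,0,-10,0,0,0,0,0,-13,0,0,0,0,0,-13,0,0,0]

```text
clock: 3.65
ee_pos: [0.486, -0.0782, 0.2027]
ee_rot: [0.144, 3.131, -0.003]
ft_force: [0.2, 0.6, -2.8]
finger_gap: 0.0252
```

```bash
python3 -c "
from h import *
inc(.442,.397,.195,183)"
```

```text
3.65 p [ 0.486  -0.0782  0.2027] r [ 1.440e-01  3.131e+00 -3.000e-03] F [ 0.2  0.6 -2.8] gap 0.0252 q [-0.308  0.242 -0.298  1.024 -0.    -0.216]
INC [ 8.75 46.92  0.63] [-0.002  0.007 -0.144]
```

Emit:
servo_tool:
  increments: [1,3,0,0,0,-0.02,2,7.5,0,0,0,-0.04,3,12,0,0,0,-0.06,4,17,0,0,0,-0.08,5,22,0,0,0,-0.1]

```text
clock: 4.15
ee_pos: [0.4533, 0.1458, 0.1978]
ee_rot: [0.013, -3.141, 0.0]
ft_force: [0.5, 0.1, -2.7]
finger_gap: 0.0256
```

```bash
python3 -c "
from h import *
inc(.442,.397,.195,183)"
```

```text
4.15 p [0.4533 0.1458 0.1978] r [ 0.013 -3.141  0.   ] F [ 0.5  0.1 -2.7] gap 0.0256 q [ 0.158  0.222 -0.338  1.012 -0.     0.149]
INC [ 0.92 25.13  0.27] [-0.    -0.001 -0.044]
```

Emit:
servo_tool:
  increments: [0.2,5,0,0,0,-0.02,0.4,10,0.2,0,0,-0.04,0.6,15,0.2,0,0,-0.044,0.8,20,0.2,0,0,-0.044,0.9,23,0.2,0,0,-0.044]

```text
clock: 4.65
ee_pos: [0.4421, 0.3773, 0.1953]
ee_rot: [0.085, -3.14, -0.0]
ft_force: [0.8, -0.8, -3.1]
finger_gap: 0.0254
```

Emit:
servo_tool:
  increments: [0,2,3,0,0,0,0,2,7,0,0,0,0,2,12,0,0,0,0,2,12,0,0,0,0,2,12,0,0,0]

```text
clock: 5.15
ee_pos: [0.4416, 0.3935, 0.0762]
ee_rot: [0.082, -3.138, 0.002]
ft_force: [1.0, 0.3, -1.8]
finger_gap: 0.0255
```

```bash
python3 -c "
from h import *
inc(.442,.397,.022,183)"
```

```text
5.15 p [0.4416 0.3935 0.0762] r [ 8.200e-02 -3.138e+00  2.000e-03] F [ 1.   0.3 -1.8] gap 0.0255 q [ 0.604  0.541 -0.197  0.835 -0.     0.552]
INC [-0.07  0.35  5.42] [-0.001 -0.002 -0.   ]
```

Emit:
servo_tool:
  increments: [0,0.2,2,0,0,0,0,0.2,4,0,0,0,0,0.2,5,0,0,0,0,0.2,5.4,0,0,0,0,0.2,5.45,0,0,0]

```text
clock: 5.65
ee_pos: [0.4429, 0.3964, 0.0229]
ee_rot: [-0.082, 3.139, 0.001]
ft_force: [0.3, -0.2, -2.1]
finger_gap: 0.0254
```

Emit:
servo_tool:
  increments: [0,0,0,0,0,0,0,0,0,0,0,0,0,0,0,0,0,0,0,0,0,0,0,0,0,0,0,0,0,0]
  hand: 0.3

```text
clock: 6.15
ee_pos: [0.4423, 0.3962, 0.022]
ee_rot: [-0.082, 3.14, 0.0]
ft_force: [0.3, -0.4, 0.5]
finger_gap: 0.0599
```

Emit:
servo_tool:
  increments: [0,0,-4,0,0,0,0,0,-9,0,0,0,0,0,-14,0,0,0,0,0,-18,0,0,0,0,0,-18,0,0,0]

```text
clock: 6.65
ee_pos: [0.4448, 0.398, 0.2079]
ee_rot: [-0.082, 3.132, 0.008]
ft_force: [1.0, 1.3, -0.1]
finger_gap: 0.0599
```

```bash
python3 - <<'E'
from h import *
inc(.464,.0015,.2,172)
c=cap('top','top2'); a=cv2.imread('pics/top2.png')[150:330,60:400]; cv2.imwrite('pics/top2c.png',cv2.resize(a,None,fx=2.3,fy=2.3,interpolation=cv2.INTER_CUBIC))
P=world(c); hsv=cv2.cvtColor(c['color'],cv2.COLOR_RGB2HSV).astype(int); H,S,V=hsv[...,0],hsv[...,1],hsv[...,2]; Z=P[...,2]
m=(H>50)&(H<90)&(S>90)&(Z>.03)&(Z<.07)&(P[...,1]>.25)&(P[...,1]<.5)&(P[...,0]<.6);print(m.sum())
p=P[m]; print(p.mean(0), cv2.minAreaRect((p[:,:2]*1000).astype(np.float32)))
E
```

```text
6.65 p [0.4448 0.398  0.2079] r [-0.082  3.132  0.008] F [ 1.   1.3 -0.1] gap 0.0599 q [ 0.607  0.432 -0.006  1.123 -0.     0.555]
INC [  0.16 -39.7    0.59] [0.006 0.008 0.192]
568
[0.44175199 0.39105204 0.04907044] ((442.9505615234375, 392.9140930175781), (149.57655334472656, 23.529951095581055), 3.7033302783966064)
```

View pics/top2c.png

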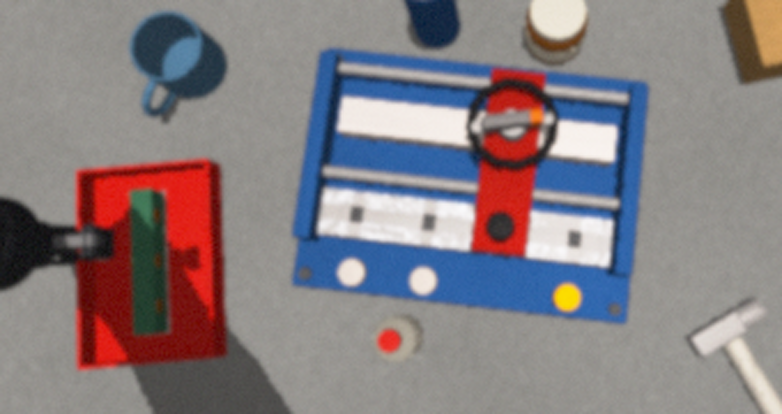

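The picture shows the level standing in the middle of the red tray (crop (150,262), top at 0.049 m, so it is on the floor). The target hole is free at crop (574,239) and the knob is at (500,227). I'm moving to the knob.

Emit:
servo_tool:
  increments: [0,-5,0,0,0,0.05,0.1,-10,0,0,0,0.1,0.1,-15,0,0,0,0.15,0.15,-20,0,0,0,0.19,0.15,-25,0,0,0,0.19]

```text
clock: 7.2
ee_pos: [0.4526, 0.1444, 0.2005]
ee_rot: [-0.218, -3.132, 0.001]
ft_force: [0.3, -0.5, -0.5]
finger_gap: 0.0599
```

```bash
python3 - <<'E'
from h import *
inc(.464,.0012,.2,172)
c=load('top'); P=world(c); f=210/np.tan(np.radians(c['vertical_fov'])/2)
Rm=R.from_rotvec(c['rotation']).as_matrix(); o=np.array(c['origin'])
def at(u,v,z):
    d=Rm@np.array([(u-c['cx'])/f,(v-c['cy'])/f,1]); return (o+d*(z-o[2])/d[2]).round(4)
for n,u,v,z in (('hole',574,239,.055),('h40',429,222,.055),('h120',357,214,.055),('knob',500,227,.126),('bar',512,122,.138)): print(n,at(60+u/2.3,150+v/2.3,z))
E
```

```text
7.2 p [0.4526 0.1444 0.2005] r [-2.180e-01 -3.132e+00  1.000e-03] F [ 0.3 -0.5 -0.5] gap 0.0599 q [ 0.155  0.219 -0.334  1.02  -0.     0.294]
INC [ -3.11 -14.03   0.05] [-0.001 -0.002  0.001]
hole [ 0.4528 -0.0798  0.055 ]
h40 [0.4756 0.0784 0.055 ]
h120 [0.4866 0.1575 0.055 ]
knob [ 4.625e-01 -1.000e-04  1.260e-01]
bar [ 0.5688 -0.0154  0.138 ]
```

Emit:
servo_tool:
  increments: [-1,-5,0,0,0,0,-2,-10,0,0,0,0,-3.1,-14.1,2,0,0,0,-3.1,-14.1,5,0,0,0,-3.1,-14.1,5,0,0,0]

```text
clock: 7.7
ee_pos: [0.4619, 0.0017, 0.148]
ee_rot: [-0.22, -3.126, -0.001]
ft_force: [-0.7, -0.0, -0.1]
finger_gap: 0.0594
```

```bash
python3 - <<'E'
from h import *
inc(.464,.0003,.102,172)
c=cap('wrist','w2')
E
```

```text
7.7 p [0.4619 0.0017 0.148 ] r [-2.200e-01 -3.126e+00 -1.000e-03] F [-0.7 -0.  -0.1] gap 0.0594 q [-0.155  0.247 -0.447  0.884  0.    -0.014]
INC [-0.27 -0.11  4.6 ] [ 0.    -0.007 -0.001]
```

View pics/w2.png

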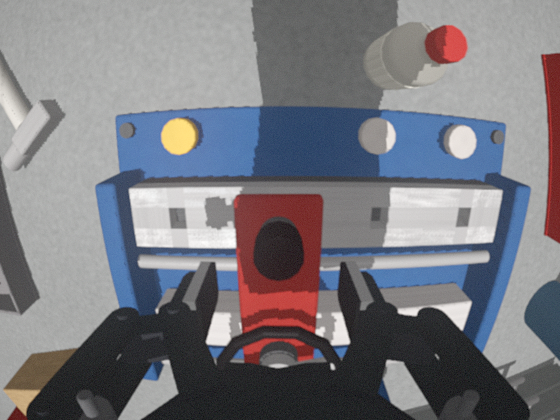

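The wrist view shows the knob at (278,250) centred between the fingers at (200,280) and (357,280). The target hole is visible at (178,217), at the same row as the other holes. I'm descending to the knob and gripping it.

Emit:
servo_tool:
  increments: [-0.27,-0.1,2,0,-0.007,0,-0.27,-0.1,4,0,-0.007,0,-0.27,-0.1,5.1,0,-0.007,0,-0.27,-0.1,5.1,0,-0.007,0,-0.27,-0.1,5.1,0,-0.007,0]

```text
clock: 8.25
ee_pos: [0.4679, 0.0016, 0.1015]
ee_rot: [0.214, 3.127, -0.001]
ft_force: [0.6, -0.7, -0.4]
finger_gap: 0.0597
```

Emit:
servo_tool:
  increments: [0,0,0,0,0,0,0,0,0,0,0,0,0,0,0,0,0,0,0,0,0,0,0,0,0,0,0,0,0,0]
  hand: 1
  newtons: 70

```text
clock: 8.75
ee_pos: [0.4682, 0.001, 0.1019]
ee_rot: [0.216, 3.126, -0.001]
ft_force: [-1.2, 0.4, 8.4]
finger_gap: 0.0278
```

```bash
python3 -c "
from h import *
inc(.464,.0003,.115,172)"
```

```text
8.75 p [0.4682 0.001  0.1019] r [ 2.160e-01  3.126e+00 -1.000e-03] F [-1.2  0.4  8.4] gap 0.0278 q [-0.154  0.3   -0.515  0.747  0.    -0.016]
INC [ 0.39 -0.13 -1.32] [-0.     0.008  0.002]
```

Emit:
servo_tool:
  increments: [0,0,-0.5,0,0,0,0,0,-1.0,0,0,0,0,0,-1.5,0,0,0,0,0,-1.7,0,0,0,0,0,-1.7,0,0,0]

```text
clock: 9.25
ee_pos: [0.4681, 0.001, 0.1181]
ee_rot: [0.216, 3.126, -0.001]
ft_force: [6.3, -0.2, -12.4]
finger_gap: 0.0279
```

```bash
python3 - <<'E'
from h import *
inc(.464-.0111,.0003-.0792,.118,172)
c=cap('wrist','w3')
E
```

```text
9.25 p [0.4681 0.001  0.1181] r [ 2.160e-01  3.126e+00 -1.000e-03] F [  6.3  -0.2 -12.4] gap 0.0279 q [-0.154  0.28  -0.493  0.79   0.    -0.017]
INC [ 0.41 -8.12  0.  ] [0.    0.008 0.002]
```

View pics/w3.png

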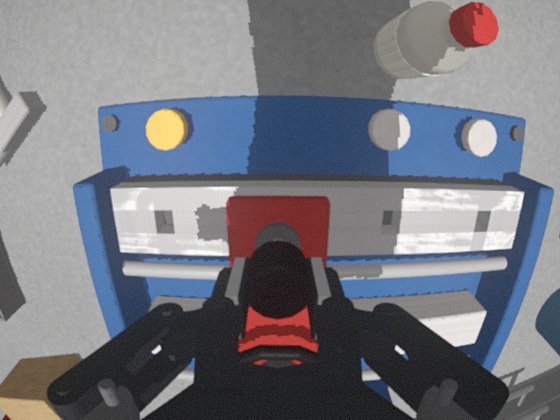

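The knob is gripped at (278,280), with the stem showing at (280,238), and the 12 N pull means the pin is up. I'm sliding 80 mm along the jig, toward -y.

Emit:
servo_tool:
  increments: [0,-1.5,0,0,0,0,0,-3,0,0,0,0,0,-4.5,0,0,0,0,0,-6,0,0,0,0,0,-7.2,0,0,0,0]

```text
clock: 9.8
ee_pos: [0.4581, -0.0704, 0.1177]
ee_rot: [0.216, 3.126, 0.001]
ft_force: [5.9, 2.3, -12.4]
finger_gap: 0.028
```

Emit:
servo_tool:
  increments: [0,-0.6,0,0,0,0,0,-0.8,0,0,0,0,0,-0.8,0,0,0,0,0,-0.8,0,0,0,0]

```text
clock: 10.2
ee_pos: [0.4569, -0.0785, 0.1177]
ee_rot: [0.216, 3.127, -0.001]
ft_force: [4.9, -2.0, -12.2]
finger_gap: 0.0278
```

```bash
python3 - <<'E'
from h import *
inc(.4681-.0111,.001-.0792,.1,172)
c=cap('wrist','w4')
E
```

```text
10.2 p [ 0.4569 -0.0785  0.1177] r [ 2.160e-01  3.127e+00 -1.000e-03] F [  4.9  -2.  -12.2] gap 0.0278 q [-0.329  0.273 -0.504  0.786  0.001 -0.191]
INC [0.01 0.03 1.77] [-0.     0.008  0.001]
```

View pics/w4.png

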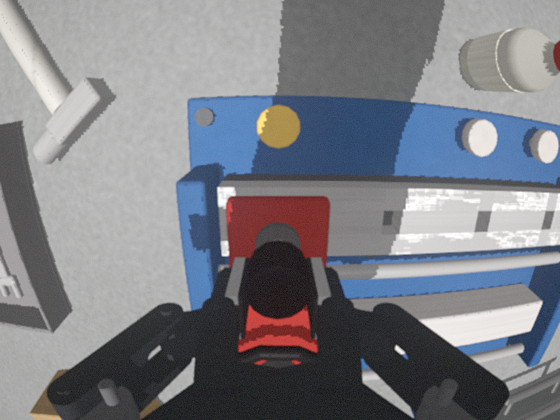

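The carriage centre (column 279) lines up with the yellow cap at (279,126). I'm lowering the pin into the hole.

Emit:
servo_tool:
  increments: [0,0,0.6,0,0,0,0,0,1.2,0,0,0,0,0,1.7,0,0,0,0,0,1.7,0,0,0,0,0,1.7,0,0,0]

```text
clock: 10.75
ee_pos: [0.457, -0.0785, 0.1018]
ee_rot: [0.216, 3.126, -0.002]
ft_force: [-2.0, -1.1, 11.4]
finger_gap: 0.0278
```

Emit:
servo_tool:
  increments: [0,0,0,0,0,0,0,0,0,0,0,0,0,0,0,0,0,0,0,0,0,0,0,0,0,0,0,0,0,0]
  hand: 0.3

```text
clock: 11.25
ee_pos: [0.4565, -0.0781, 0.1007]
ee_rot: [0.216, 3.127, -0.001]
ft_force: [-0.2, 0.3, -0.1]
finger_gap: 0.0593
```

Emit:
servo_tool:
  increments: [0,0,-3,0,0,0,0,0,-7,0,0,0,0,0,-10,0,0,0,3,0,-10,0,0,0,7,0,-10,0,0,0]

```text
clock: 11.75
ee_pos: [0.3875, -0.0689, 0.2011]
ee_rot: [0.215, 3.125, -0.002]
ft_force: [0.2, -0.3, 0.0]
finger_gap: 0.06
```

```bash
python3 - <<'E'
from h import *
c=cap('top','top3'); a=cv2.imread('pics/top3.png')[150:330,60:400]; cv2.imwrite('pics/top3c.png',cv2.resize(a,None,fx=2.3,fy=2.3,interpolation=cv2.INTER_CUBIC))
P=world(c); Z=P[...,2]; hsv=cv2.cvtColor(c['color'],cv2.COLOR_RGB2HSV).astype(int); H,S,V=hsv[...,0],hsv[...,1],hsv[...,2]
def near(x,y,r): return np.hypot(P[...,0]-x,P[...,1]-y)<r
k=near(.4536,-.0782,.025)&(Z>.115)&(Z<.16); print('knob',k.sum(),P[k].mean(0).round(4),np.median(Z[k]))
b=near(.5625,-.0935,.045)&(Z>.128)&(Z<.16); print('bar',b.sum(),P[b].mean(0).round(4),cv2.minAreaRect((P[b][:,:2]*1000).astype(np.float32)))
o=b&(H<18)&(S>130)&(V>150); print('orange',o.sum(),P[o].mean(0).round(4))
st()
E
```

```text
knob 0 [nan nan nan] nan
bar 176 [ 0.5611 -0.0943  0.1385] ((562.0020751953125, -94.2581558227539), (14.807404518127441, 63.257633209228516), 5.068486213684082)
orange 36 [ 0.5639 -0.119   0.1384]
11.8 p [ 0.3793 -0.0664  0.1995] r [2.150e-01 3.133e+00 1.000e-03] F [-5.9  2.9 -1.6] gap 0.0599 q [-0.365  0.047 -0.542  0.981  0.001 -0.228]<stdin>:5: RuntimeWarning: Mean of empty slice.
  ret = um.true_divide(
  return _methods._mean(a, axis=axis, dtype=dtype,
  ret = ret.dtype.type(ret / rcount)
```

View pics/top3c.png

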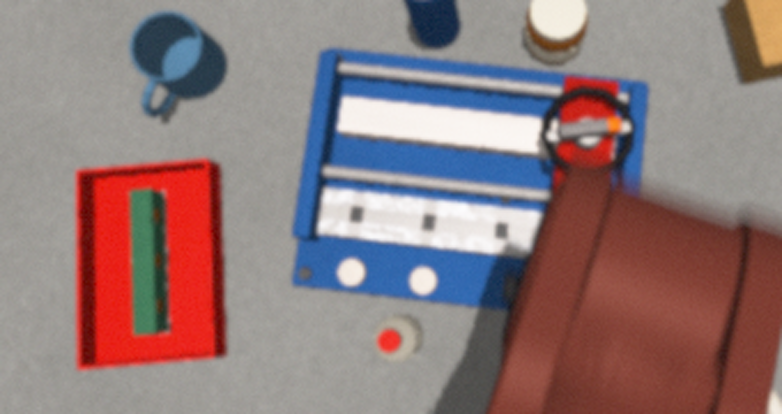

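The top view shows the carriage at the right-hand end, with the wheel at crop (588,133), its orange end to the right at (613,125), and the level in the tray. The arm hides the knob here, so I'll check it with the scene camera's depth while working out the next move.

```bash
python3 - <<'E'
from h import *
inc(.562,-.094,.2,275.5)
c=cap('scene','scene2'); P=world(c); Z=P[...,2]
for x,y,n in ((.4536,-.0785,'knob'),(.562,-.094,'bar')):
    k=(np.hypot(P[...,0]-x,P[...,1]-y)<.03)&(Z>.1)&(Z<.16); print(n,k.sum(),np.percentile(Z[k],[50,90,97]).round(4) if k.any() else '')
k=(np.hypot(P[...,0]-.4536,P[...,1]+.0785)<.03)&(Z>.12)&(Z<.16)
if k.any(): print(P[k].mean(0).round(4))
E
```

```text
11.8 p [ 0.3793 -0.0664  0.1995] r [2.150e-01 3.133e+00 1.000e-03] F [-5.9  2.9 -1.6] gap 0.0599 q [-0.365  0.047 -0.542  0.981  0.001 -0.228]
INC [-18.47  -0.24  -0.03] [-0.000e+00  1.000e-03 -1.804e+00]
knob 157 [0.1257 0.1286 0.1299]
bar 335 [0.1305 0.1403 0.1421]
[ 0.4573 -0.0782  0.1266]
```

Knob top reads about 0.1265 m, so the pin is home. The carriage position agrees with the hole to within 2 mm. I'm going to the wheel.

Emit:
servo_tool:
  increments: [-5,0,0,0,0,-0.15,-10,0,0,0,0,-0.3,-14,0,0,0,0,-0.45,-17.6,0,0,0,0,-0.6,-17.6,0,0,0,0,-0.75]

```text
clock: 12.35
ee_pos: [0.5649, -0.0934, 0.2004]
ee_rot: [-0.954, 2.985, -0.006]
ft_force: [-0.1, -0.3, -0.1]
finger_gap: 0.0596
```

Emit:
servo_tool:
  increments: [0,0,0,0,0,-0.15,0,0,0,0,0,-0.3,0,0,0,0,0,-0.45,0,0,0,0,0,-0.6,0,0,0,0,0,-0.75]
  hand: 0.45

```text
clock: 12.85
ee_pos: [0.5611, -0.0926, 0.2012]
ee_rot: [-1.983, 2.431, -0.008]
ft_force: [0.3, -0.3, 0.6]
finger_gap: 0.0471
```

Emit:
servo_tool:
  increments: [0,0,0,0,0,-0.15,0,0,0,0,0,-0.3,0,0,0,0,0,-0.3,0,0,0,0,0,-0.3]

```text
clock: 13.25
ee_pos: [0.561, -0.0926, 0.2014]
ee_rot: [-2.313, 2.12, -0.009]
ft_force: [-0.1, 0.6, 0.3]
finger_gap: 0.0469
```

```bash
python3 -c "
from h import *
inc(.562,-.094,.16,275.5)"
```

```text
13.25 p [ 0.561  -0.0926  0.2014] r [-2.313  2.12  -0.009] F [-0.1  0.6  0.3] gap 0.0469 q [-2.930e-01  3.850e-01 -9.600e-02  1.082e+00  1.000e-03 -1.951e+00]
INC [ 0.14 -0.06  4.14] [-0.007 -0.002 -0.009]
```

Emit:
servo_tool:
  increments: [0.14,-0.06,3,-0.007,0,-0.01,0.14,-0.06,6,-0.007,0,-0.01,0.14,-0.06,8.2,-0.007,0,-0.01,0.14,-0.06,8.2,-0.007,0,-0.01,0.14,-0.06,8.2,-0.007,0,-0.01]

```text
clock: 13.75
ee_pos: [0.5623, -0.0941, 0.1199]
ee_rot: [2.328, -2.108, 0.001]
ft_force: [0.2, 0.5, 1.2]
finger_gap: 0.047
```

Emit:
servo_tool:
  increments: [0,0,0,0,0,0,0,0,0,0,0,0,0,0,0,0,0,0,0,0,0,0,0,0,0,0,0,0,0,0]
  hand: 1
  newtons: 50

```text
clock: 14.25
ee_pos: [0.5632, -0.0943, 0.121]
ee_rot: [-2.331, 2.106, -0.005]
ft_force: [-0.1, 0.6, 5.3]
finger_gap: 0.0129
```

```bash
python3 -c "
from h import *
inc(.562,-.094,.118,172);print(env.observe()['wrist_torque'])"
```

```text
14.25 p [ 0.5632 -0.0943  0.121 ] r [-2.331  2.106 -0.005] F [-0.1  0.6  5.3] gap 0.0129 q [-2.930e-01  4.570e-01 -2.090e-01  9.020e-01 -1.000e-03 -1.965e+00]
INC [-0.04  0.12  0.3 ] [-0.004  0.     1.811]
[ 0.12031375  0.06619735 -0.11082598]
```

Emit:
servo_tool:
  increments: [0,0,0,0,0,0.12,0,0,0,0,0,0.26,0,0,0,0,0,0.4,0,0,0,0,0,0.54,0,0,0,0,0,0.68]

```text
clock: 14.75
ee_pos: [0.5628, -0.0941, 0.1209]
ee_rot: [-1.487, 2.767, -0.004]
ft_force: [-2.0, 0.5, 8.9]
finger_gap: 0.0131
```

Emit:
servo_tool:
  increments: [0,0,0,0,0,0.12,0,0,0,0,0,0.26,0,0,0,0,0,0.4,0,0,0,0,0,0.54,0,0,0,0,0,0.68]

```text
clock: 15.25
ee_pos: [0.5624, -0.0938, 0.1209]
ee_rot: [-0.48, 3.104, -0.003]
ft_force: [-2.8, 3.1, 10.0]
finger_gap: 0.0131
```

```bash
python3 -c "
from h import *
inc(.562,-.094,.118,172);print(env.observe()['wrist_torque'])"
```

```text
15.25 p [ 0.5624 -0.0938  0.1209] r [-4.800e-01  3.104e+00 -3.000e-03] F [-2.8  3.1 10. ] gap 0.0131 q [-0.293  0.457 -0.209  0.903 -0.001 -0.599]
INC [ 0.05 -0.01  0.29] [-0.002  0.001  0.446]
[0.52887346 0.75834721 0.15895612]
```

Emit:
servo_tool:
  increments: [0,0,0,0,0,0.13,0,0,0,0,0,0.26,0,0,0,0,0,0.38,0,0,0,0,0,0.44,0,0,0,0,0,0.46]

```text
clock: 15.75
ee_pos: [0.5624, -0.0937, 0.1209]
ee_rot: [0.235, 3.132, -0.002]
ft_force: [-3.2, 2.3, 11.4]
finger_gap: 0.0125
```

```bash
python3 -c "
from h import *
inc(.562,-.094,.118,172);print(env.observe()['wrist_torque'])"
```

```text
15.75 p [ 0.5624 -0.0937  0.1209] r [ 2.350e-01  3.132e+00 -2.000e-03] F [-3.2  2.3 11.4] gap 0.0125 q [-0.293  0.457 -0.209  0.903 -0.001 -0.143]
INC [ 0.04 -0.04  0.29] [-0.001  0.001 -0.01 ]
[0.59747793 0.84515234 0.56735982]
```

The z torque rose from 0.16 to 0.57 N m and the tool's yaw matches the stop orientation. I'm releasing and backing off to check.

Emit:
servo_tool:
  increments: [0,0,0,0,0,0,0,0,0,0,0,0,0,0,0,0,0,0,0,0,0,0,0,0]
  hand: 0.45

```text
clock: 16.15
ee_pos: [0.5623, -0.0941, 0.1195]
ee_rot: [0.232, 3.133, -0.003]
ft_force: [0.0, -0.6, -0.3]
finger_gap: 0.0471
```

Emit:
servo_tool:
  increments: [0,0,-3,0,0,0,0,0,-7,0,0,0,0,0,-12,0,0,0,2,-4,-14,0,0,0,4,-8,-14,0,0,0]

```text
clock: 16.65
ee_pos: [0.5123, -0.168, 0.2631]
ee_rot: [0.227, 3.128, -0.006]
ft_force: [0.5, -0.8, 0.1]
finger_gap: 0.0468
```

Emit:
servo_tool:
  increments: [2,-4,0,0,0,0,4,-8,0,0,0,0,6,-12,0,0,0,0,8,-15,0,0,0,0,8,-15,0,0,0,0]

```text
clock: 17.15
ee_pos: [0.4073, -0.3066, 0.2599]
ee_rot: [-0.239, -3.132, 0.004]
ft_force: [-0.6, -0.2, -0.3]
finger_gap: 0.047
```

```bash
python3 - <<'E'
from h import *
c=cap('top','top4'); a=cv2.imread('pics/top4.png')[110:330,60:480]; cv2.imwrite('pics/top4c.png',cv2.resize(a,None,fx=1.9,fy=1.9,interpolation=cv2.INTER_CUBIC))
P=world(c); Z=P[...,2]; hsv=cv2.cvtColor(c['color'],cv2.COLOR_RGB2HSV).astype(int); H,S,V=hsv[...,0],hsv[...,1],hsv[...,2]
def near(x,y,r): return np.hypot(P[...,0]-x,P[...,1]-y)<r
k=near(.4536,-.0782,.025)&(Z>.115)&(Z<.16); print('knob',k.sum(),P[k].mean(0).round(4),np.median(Z[k]))
b=near(.5625,-.0935,.045)&(Z>.128)&(Z<.16); print('bar',b.sum(),P[b].mean(0).round(4),cv2.minAreaRect((P[b][:,:2]*1000).astype(np.float32)))
o=b&(H<18)&(S>130)&(V>150); print('orange',o.sum(),P[o].mean(0).round(4))
st()
E
```

```text
knob 129 [ 0.453  -0.0788  0.127 ] 0.1270173941790772
bar 166 [ 0.5607 -0.0942  0.1388] ((561.9228515625, -94.5216064453125), (14.279695510864258, 64.10829162597656), 81.77395629882812)
orange 39 [ 0.537  -0.0907  0.1387]
17.2 p [ 0.4085 -0.3051  0.2599] r [ 2.380e-01  3.133e+00 -3.000e-03] F [ 0.   0.3 -0.6] gap 0.0472 q [-7.840e-01  2.460e-01 -1.380e-01  1.186e+00 -1.000e-03 -6.330e-01]
```

View pics/top4c.png

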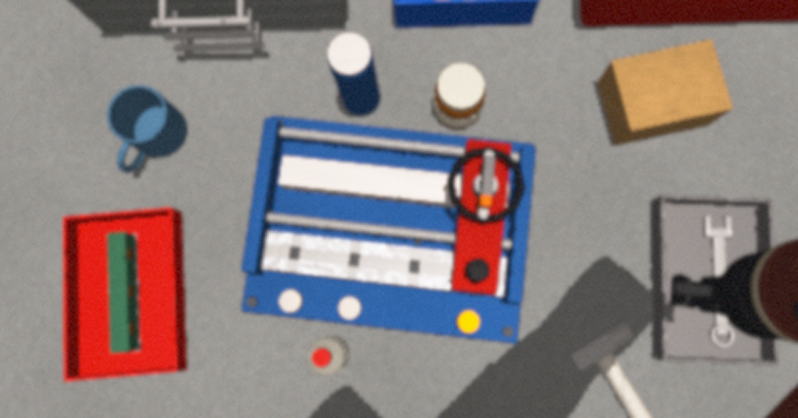

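The picture shows the level in the red tray at (122,293) and the carriage behind the yellow cap, with the knob at (476,271). The orange end points to the front at (486,202), and nothing else has moved. Knob height is 0.127 m, the same as at the start with the pin home, and the bar angle puts the wheel at about 4.0 rad. I'm handing in.

```bash
python3 -c "
from h import *
st(); print(env.job_done())"
```

```text
17.2 p [ 0.4085 -0.3051  0.2599] r [ 2.380e-01  3.133e+00 -3.000e-03] F [ 0.   0.3 -0.6] gap 0.0472 q [-7.840e-01  2.460e-01 -1.380e-01  1.186e+00 -1.000e-03 -6.330e-01]
the job is handed in; nothing more can be done
None
```

All three jobs are done and handed in at 17.2 s. I put the level in the red tray, moved the carriage to the yellow-marked hole with its pin home, and turned the handwheel clockwise to its stop.

What the last checks showed:
- **Level:** it stands near the tray's centre, within about 5 mm. Its top was at 0.049 m, so it is on the floor.
- **Carriage and pin:** the knob was measured within about 1 mm of the target hole. Its top was at 0.127 m, the same as at the start with the pin home.
- **Handwheel:** the orange end points to the front, which puts the wheel at about 4.0 rad. The torque rise at the end of the turn also fits it having reached the stop.
- **Everything else:** the other things looked unmoved in the last top picture. I judged that by eye and did not measure it. The arm was clear of everything and the force reading was near zero.

No check failed. One look at the knob from the top camera was blocked by the arm, so I first confirmed the pin with the scene camera. The last top picture then agreed with it.

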